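Take the pan's surface temperature on the small hob zone

ROBOT

A 7-joint arm with a two-finger parallel gripper is mounted at the origin on the work surface; the furniture and walls round the work are solid. World frame = base frame: x ahead of the robot, y to its left, z up, the work surface at z = 0. Lengths are in m, angles in rad, forces in N, time in s.
With the tool pointing down it reaches from about 0.4 to 0.9 m from the base axis. Payload 5.6 kg.
Tool frame: the origin (TCP) lies midway between the tips of the shut fingers; the grasp point (between the pads) lies 19 mm behind it; z points along the fingers, y is the line along which they close (so a half turn about z gives the same grasp; the last joint's range is limited). The gripper opens to 92 mm and grips with 3 to 60 N. Pads are 20 mm wide; open, the fingers measure 128 mm over their backs; the gripper's body (75 mm by 189 mm) begins 69 mm behind the grasp point.
Start: joints at [-1.233, 0.468, -0.012, 1.603, 0.006, 1.071, -0.056], TCP at [0.242, 0.603, 0.215] pointing down, gripper open.
Joint ranges: [-2.53, 2.53], [-0.31, 2.02], [-1.57, 1.55], [0.28, 2.44], [-1.29, 4.43], [0.15, 1.84], [-2.92, 2.92]. Speed limits (rad/s): [2.57, 2.57, 3.14, 3.14, 3.14, 3.14, 3.14].

INTERFACE

Orientations are given as a 3x3 rotation matrix whose columns are the frame's x, y, z axes.
In Python, from station import env, effector, solver, viewer, workorder, search_frame, tip_of gives the robot as it stands. Calls block until the motion is done:
- env.reach(position, orientation): joint-space move of the TCP to a pose.
- env.movel(position, frame=None, rate=0.15): straight line of the TCP; frame=None keeps the orientation; rate is the mean speed in m/s.
- env.goto_joints(angles): joint-space move.
- effector.release() and effector.grasp(squeeze=None): open the fingers fully, or close them until they stop; squeeze is the grip in N (None keeps the last).
- env.pause(seconds).
- solver.inverse_kinematics(position, orientation): joint angles nearest the present ones, or None.
- env.sense(): the state.
- viewer.read_camera(name): name is "side" or "top" or "wrist"; returns (picture, depth): 420x560x3 uint8, red, green, blue; 420x560 float32, m along the optical axis (not along the pixel's ray), 0 where there is no reading.
- viewer.camera_info(name): a dict with "intrinsics" (3x3 intrinsics, pixels), "dist_coeffs" ([k1, k2, p1, p2, k3] as OpenCV has them; the pictures are not rectified), "eye" and "rotation" of the camera in the world; the wrist camera has in their place "T_tool_cam" (4x4, takes a point from camera to tool coordinates, whose origin is the TCP and whose axes are the flange's). Camera axes: x right, y up, looking along -z (the intrinsics and any distortion apply to the point x, -y, -z); pixel columns grow to the right and rows downward; lengths in m; the calibration is good to about 2 mm. A picture is of the moment at which its call begins: read the wrist's pose just before it. camera_info takes no time and is no camera call.
A pose or a line that the arm cannot do raises env.PlanningError and nothing moves.
- workorder.finish_job(): hands the job in; it is judged then, once.
Trained networks look in the newest picture that a camera, given by its name, has taken for a name from the list of things; names that differ only in an ending like _2 or _b are one class to them, and where a whole thing is asked for, a point or a joint stands for the part that bears it (a point fixed in the world has none). Each returns a list of dicts, best first, with "score" (0 to 1); they miss things now and then, are a little off and sometimes report something else, mostly with a low value. They report only what shows in the picture. A call takes as long as a camera call. They do not tell look-alikes from the thing itself.
- search_frame(camera, name): "at" ([x, y, z] in m, in world coordinates, good to about 4 mm: the middle of the surface that is visible of it).
- tip_of(camera, name): "at" ([x, y, z] in m, in world coordinates, good to about 4 mm: a listed point, or the origin of a listed thing).
The state is a dict: "t": time; "joint_positions": joint angles; "joint_velocities": joint speeds; "tau": joint torques, N m; "ee_pos": TCP position; "tcp_rot": TCP orientation; "wrist_force": force on the tool from outside, world axes, zero at the start; "moment": the same for the moment, N m; "gripper_width": finger opening in m; "grasp_force": force on a finger pad.
Only numpy, scipy, OpenCV 4.12 (cv2) and the standard library are available. Lean on these libraries where they do the work, as an engineer would, in place of code of your own. Each camera call takes 0.05 s, during which the arm holds its last target. There are 200 camera calls.

TASK

Slide the frying pan across the hob, without lifting or tipping it, until it stands inside the small ring. Then take the thermometer out of its stand and press its spring foot, upright and gently, onto the smallest ring mark, at the middle of the pan floor, so that the foot goes in about half of its travel. Finish like that, still holding the thermometer there for the reading; the other things on the table stay where they are.

Things in the scene. Friction and masses are not known exactly. Their poses are not given: they have to be found in the camera images.
- hob: two-zone table-top hob, fixed: aluminium case with a dark glass top, 300 (x) x 500 (y) x 50 mm high, two knobs on its front face; origin: centre of its underside, x points away from the knobs. The glass is level, 50 mm above the table. A fixed crate 98 mm high stands close behind it
- zone_large: large cooking zone: double grey ring printed on the glass, 220 mm across, with a small cross at its centre; origin: ring centre, on the glass. The pan starts here, up to 17 mm off centre. The large and small zones lie side by side, 230 mm apart; which is left and which right varies
- zone_small: small cooking zone: single grey ring printed on the glass, 170 mm across, with a small cross at its centre; origin: ring centre, on the glass
- pan: loose dark steel frying pan, 0.5 to 0.8 kg: base 140 mm across, rim 156 mm across and 40 mm high, floor 4 mm thick, wall 3 mm; origin: centre of its underside. Its one handle points along the pan's -x: a black bar 21 mm wide (along the pan's y) and 18 mm thick, from 110 to 230 mm from the pan's centre, rising outward by 8 degrees
- pan_spot (a point): centre of the marked spot: the innermost and brightest of the thin rings in the pan's floor, 28 mm across, at the pan's centre; on the floor, 4 mm above the pan's underside
- pan_handle (a point): point inside the pan's handle, 135 mm from the pan's centre and 42 mm above the glass, at mid height and mid width: a place to pinch it across from above
- stand: thermometer stand, fixed: steel disc 90 mm across and 10 mm high with an upright tube 28 mm across, 72 mm high over all, bore 15 mm; origin: centre of the underside
- probe: surface thermometer, 90 g, loose, upright in the stand: its 21 mm collar rests on the tube's rim; below hang an 11 mm barrel, 42 mm long, and the foot; above are a thin stem and the white head, 26 (probe x) x 21 (probe y) x 52 mm high, 72 to 124 mm above the collar. Origin: under the collar, on the axis; z: up along the thermometer. To take it out, raise it more than 60 mm
- probe_head_mid (a point): middle of the thermometer's white head, on its axis, 98 mm above the underside of the collar: the place to grip, from above
- foot_face (a point): centre of the flat underside of the brass foot, 11 mm across, at the lower end of the thermometer; 57 mm below the underside of the collar (155 mm below the middle of the head) when the foot is out
- foot (a joint): how far the spring foot is pushed into the barrel: 0 is fully out, 0.012 m is fully in. The spring pushes back with 0.4 N at 0 and 0.4 N more per mm: about 2.8 N half way in, 5.2 N at the stop
- timer: bystander: round kitchen timer, 68 mm across, 40 mm high, loose; origin: centre of the underside
- bench_scraper: bystander: bench scraper lying flat, 117 x 126 x 19 mm, loose; origin: centre of the underside
- tub: bystander: empty round white tub, 115 mm across, 70 mm high, loose; origin: centre of the underside
Not all that is in view belongs to the job. Leave any orange or purple look-alike of the probe alone.

How it is judged:
On the way:
1. the pan has been slid inside the small ring and stands there, let go (horizontal distance between pan and zone_small below 0.015 m and linear speed of pan below 0.02 m/s and contact force between the fingers and pan below 0.3 N), for 0.2 s.
At the end, for the whole second after the job is handed in: Pan flat in the small ring (centres within 15 mm), not touched by the robot. Thermometer held by the fingers, clear of its stand, still, within 7 degrees of upright, foot centre within 8.5 mm of the spot's centre and pressed in 3 to 10 mm, under 8 N (value of joint foot between 0.003 and 0.01 m and contact force between probe and pan between 0.8 and 8 N and horizontal distance between foot_face and pan_spot below 0.0085 m and z of foot_face in the frame of pan_spot below 0.004 m and angle between probe's own z axis and vertical below 0.12 rad and contact force between the fingers and probe above 1 N and contact force between probe and stand below 0.1 N and contact force between each of the arm, the fingers and pan below 0.5 N and linear speed of each of probe, pan below 0.02 m/s and horizontal distance between pan and zone_small below 0.015 m and height (world z) of pan below 0.053 m); the arm keeps its last pose, push and grip.
It fails at once if the pan is lifted more than 8 mm off the glass (height (world z) of pan above 0.058 m).
It fails at once if the pan is tipped more than 5 degrees (angle between pan's own z axis and vertical above 0.09 rad).
It fails at once if the thermometer is pressed on the pan with more than 15 N (contact force between probe and pan above 15 N).
It fails at once if the timer, the bench scraper or the tub is moved by more than 30 mm (distance of any of timer, bench_scraper, tub from where it was at the start of the episode above 0.03 m).
It also fails if it takes over 67 s, if anything falls off the work surface, if the arm or the gripper's body presses on something with over 40 N, if the wrist force passes 120 N, or if a joint passes its speed limit or range.

## Working session

There is one attempt and no reset: what is moved stays moved. The work goes in short steps, each a Python script; the robot and the scene stay as the last script left them, time stands still between calls to the robot, and variables do not carry over. Pictures are saved under pics/ and viewed, at most 10 in all, crops included, and the job is handed in when it is done.

```bash
mkdir -p pics; ls
cat > h.py <<'E'
import numpy as np, cv2
from station import env, effector, solver, viewer, workorder, search_frame, tip_of
def snap(cam,fn=None):
    p,d=viewer.read_camera(cam)
    if fn: cv2.imwrite('pics/'+fn,p[:,:,::-1])
    return p,d
def project(cam,P):
    i=viewer.camera_info(cam);R=np.array(i['rotation']);c=(np.atleast_2d(P)-i['eye'])@R
    return cv2.projectPoints(c*[1,-1,-1],np.zeros(3),np.zeros(3),np.array(i['intrinsics']),np.array(i['dist_coeffs']))[0][:,0]
def rays(cam,uv):
    i=viewer.camera_info(cam)
    n=cv2.undistortPoints(np.array(uv,float).reshape(-1,1,2),np.array(i['intrinsics']),np.array(i['dist_coeffs']))[:,0]
    return np.array(i['eye']),np.c_[n[:,0],-n[:,1],-np.ones(len(n))]@np.array(i['rotation']).T
def atz(cam,uv,z):
    e,r=rays(cam,uv); return e+r*((z-e[2])/r[:,2])[:,None]
E
python3 - <<'E'
from h import *
np.set_printoptions(precision=4,suppress=True)
print(env.sense())
for c in('top','side'):
    snap(c,c+'1.png'); print(c,viewer.camera_info(c)['eye'])
    for n in['hob','zone_large','zone_small','pan','stand','probe','timer','bench_scraper','tub','pan_spot','pan_handle','probe_head_mid','foot_face']:
        r=tip_of(c,n)
        print(n,[(np.round(q['at'],4),round(q['score'],2),project(c,q['at'])[0].round()) for q in r[:3]])
E
```

```text
pics
{'t': 0.0, 'joint_positions': array([-1.233 ,  0.4684, -0.0116,  1.6036,  0.006 ,  1.0714, -0.0563]), 'joint_velocities': array([-0.    , -0.0013,  0.0008,  0.0005,  0.0013, -0.0019,  0.0011]), 'tau': array([ -0.0001, -52.0559,  -0.0125, -24.3757,  -0.0567,   0.0169,
         0.0001]), 'ee_pos': array([0.2414, 0.6029, 0.2136]), 'tcp_rot': array([[-0.9283,  0.3717, -0.0006],
       [ 0.3717,  0.9283, -0.0017],
       [-0.0001, -0.0018, -1.    ]]), 'wrist_force': array([-0.0425,  0.5875, -0.1642]), 'moment': array([ 0.0306, -0.063 , -0.053 ]), 'grasp_force': 0.0, 'gripper_width': 0.09156972721515617}
top [0.2969 0.0182 1.4735]
hob [(array([ 0.5084, -0.0373,  0.0001]), 0.6, array([289., 206.]))]
zone_large []
zone_small [(array([0.2974, 0.3026, 0.0013]), 0.51, array([178., 275.])), (array([0.5428, 0.0707, 0.0562]), 0.5, array([254., 192.])), (array([ 0.4718, -0.0436,  0.0925]), 0.31, array([293., 214.]))]
pan [(array([0.5419, 0.0721, 0.0494]), 0.86, array([253., 193.]))]
stand [(array([ 0.5582,  0.3155, -0.0006]), 0.75, array([176., 190.]))]
probe [(array([0.4917, 0.4324, 0.0585]),
[... 1193 characters left out ...]
ay([0.5515, 0.4049, 0.059 ]), 0.58, array([254., 332.]))]
timer [(array([0.677 , 0.3573, 0.0019]), 0.6, array([205., 329.]))]
bench_scraper [(array([0.2973, 0.3027, 0.0005]), 0.62, array([356., 315.]))]
tub [(array([ 0.6898, -0.4159, -0.0014]), 0.9, array([229., 156.]))]
pan_spot [(array([0.5415, 0.0775, 0.0574]), 0.58, array([264., 237.])), (array([ 0.296 ,  0.3003, -0.0026]), 0.39, array([356., 315.]))]
pan_handle [(array([ 0.4691, -0.0475,  0.0911]), 0.72, array([290., 200.]))]
probe_head_mid [(array([0.5531, 0.4107, 0.1556]), 0.95, array([252., 308.])), (array([0.56  , 0.3115, 0.1713]), 0.83, array([251., 270.])), (array([0.4906, 0.4321, 0.1546]), 0.67, array([281., 317.]))]
foot_face []
```

View pics/top1.png

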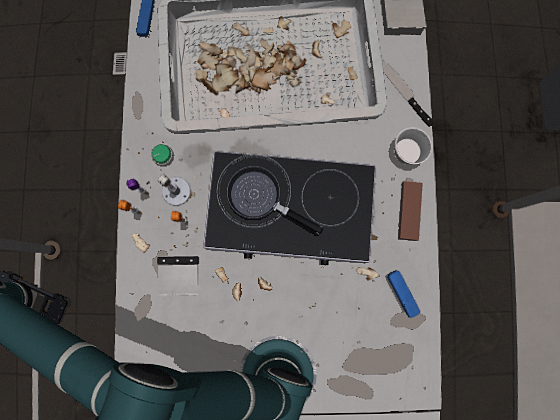

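View pics/side1.png

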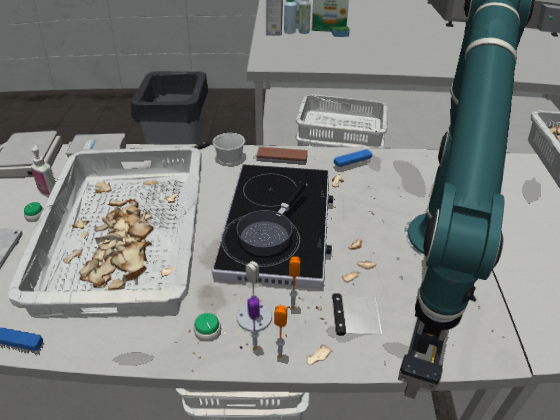

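Top view: the pan is on the large zone at (254,193), with its handle running to (320,232). The small zone's cross is at about (331,198).

Probe candidates in the side view:
- White head at (252,270), which stands in the steel-disc stand.
- Purple at (254,308).
- Orange at (294,266) and (281,316).

The white one fits the description. I'll confirm that in one enlarged crop and measure at the same time.

Run:
```python
from h import *
np.set_printoptions(precision=4,suppress=True)
t=cv2.imread('pics/top1.png'); s=cv2.imread('pics/side1.png')
a=cv2.resize(t[145:270,200:385],None,fx=4,fy=4,interpolation=cv2.INTER_CUBIC)[:, :740]
b=cv2.resize(s[245:365,210:320],(367,400),interpolation=cv2.INTER_CUBIC)
cv2.imwrite('pics/cropA.png',a);cv2.imwrite('pics/cropB.png',b)
print(atz('top',[[331,198],[254,193]],.05))
i=viewer.camera_info('wrist');print(i)
```

```text
[[ 0.5252 -0.1605  0.05  ]
 [ 0.5404  0.0704  0.05  ]]
{'intrinsics': array([[298.9239,   0.    , 276.53  ],
       [  0.    , 298.9239, 208.689 ],
       [  0.    ,   0.    ,   1.    ]]), 'dist_coeffs': array([-0.0562,  0.    ,  0.    ,  0.    ,  0.    ]), 'T_tool_cam': array([[ 0.0009,  0.9581,  0.2865,  0.0819],
       [ 1.    , -0.0007, -0.001 , -0.001 ],
       [-0.0007,  0.2865, -0.9581, -0.1706],
       [ 0.    ,  0.    ,  0.    ,  1.    ]])}
```

View pics/cropA.png

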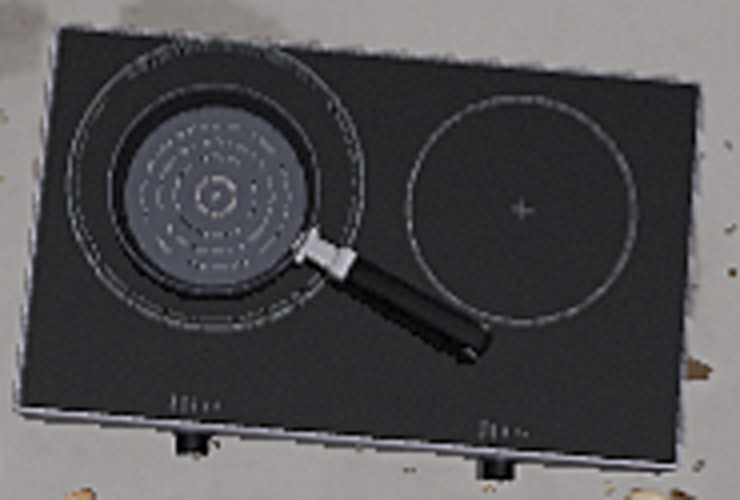

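View pics/cropB.png

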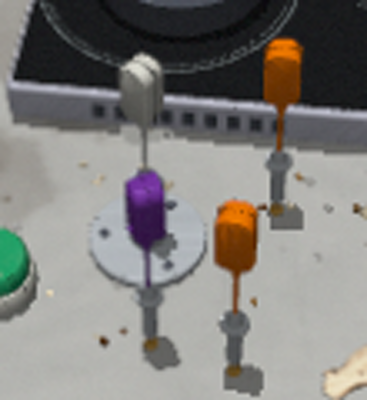

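The crop shows the white thermometer in the disc stand. The purple and orange ones stand on the table, so white is the one. The pan spot is at (253.4,193.6) and the small cross at (330.1,196.9) in the top view. Next I plan and move above the handle.

```bash
cat >> h.py <<'E'
def down(yaw):  # tool z down, tool y along yaw
    y=np.array([np.cos(yaw),np.sin(yaw),0]);z=np.array([0,0,-1.]);return np.c_[np.cross(y,z),y,z]
E
python3 - <<'E'
from h import *
np.set_printoptions(precision=4,suppress=True)
zone=atz('top',[[330.1,196.9]],.05)[0]; spot=atz('top',[[253.4,193.6]],.054)[0]
f=lambda u,v:[200+u/4-.4,145+v/4-.4]
h1=atz('top',[f(348,268)],.097)[0];h2=atz('top',[f(477,345)],.113)[0]
print('zone',zone,'spot',spot,h1,h2)
d=(h2-h1)[:2];th=np.arctan2(d[1],d[0]);
for h in(h1,h2): q=(h-spot)[:2];print(np.hypot(*q),np.degrees(np.arctan2(q[1],q[0])))
print(np.degrees(th))
q=(h2-spot)[:2];th=np.arctan2(q[1],q[0])
u=np.array([np.cos(th),np.sin(th)])
hp=spot[:2]+.135*u; print('handle pt',hp)
np.save('s.npy',np.r_[zone[:2],spot[:2],th])
for k in(1,-1):
    R=down(th+k*np.pi/2)
    for P in(hp,hp+zone[:2]-spot[:2]):
        for z in(.073,.25): print(k,P,z,solver.inverse_kinematics([*P,z],R))
for a in range(0,360,30):
    q=solver.inverse_kinematics([.559,.314,.151],down(np.radians(a))); q2=solver.inverse_kinematics([*zone[:2],.184],down(np.radians(a)));print(a,q,q2)
E
```

```text
zone [ 0.5285 -0.1578  0.05  ] spot [0.5379 0.072  0.054 ] [ 0.4779 -0.0255  0.097 ] [ 0.4206 -0.1164  0.113 ]
0.11443946306908011 -121.57347757831894
0.2218602487986553 -121.89116642162331
-122.2296012592871
handle pt [ 0.4665 -0.0426]
1 [ 0.4665 -0.0426] 0.073 [-0.4725  0.4283  0.5936  2.1737 -0.397   0.6445 -0.1552]
1 [ 0.4665 -0.0426] 0.25 [-0.6694  0.1169  0.7562  2.029  -0.0935  1.0293 -0.425 ]
1 [ 0.4572 -0.2724] 0.073 [-0.2336  0.6461  0.9358  2.039  -0.7212  0.8243  0.5735]
1 [ 0.4572 -0.2724] 0.25 [-0.2796  0.2998  0.9212  1.8967 -0.2706  1.0757  0.1939]
-1 [ 0.4665 -0.0426] 0.073 [-0.0915  0.3824  0.1311  2.1505 -0.0848  0.6134  2.6847]
-1 [ 0.4665 -0.0426] 0.25 [-0.3686  0.1092  0.4221  2.014  -0.0521  1.0286  2.6631]
-1 [ 0.4572 -0.2724] 0.073 [-0.43    0.9652  1.3387  2.0478 -1.0885  1.127  -2.2641]
-1 [ 0.4572 -0.2724] 0.25 [-0.5321  0.5214  1.3682  1.9063 -0.5557  1.1809 -2.6603]
0 [-0.8039  0.5285  0.3291  1.6979 -0.2019  0.9486 -0.3984] [-0.4407  0.4293  0.8587  1.9174 -0.3917  0.9707  0.5999]
30 [-0.7301  0.5209  0.2269  1.6926 -0.1387  0.9439  0.0729] [-0.4136  0.
[... 543 characters left out ...]
9 -0.2875  1.6646  0.1794  0.9611  2.435 ] [-0.702   0.7155  1.3529  1.9289 -0.7726  1.1622 -2.1887]
210 [-0.2754  0.5599 -0.4     1.6587  0.2526  0.9744  2.9019] [-0.702   0.7155  1.3529  1.9289 -0.7726  1.1622 -1.6651]
240 [-1.3665  0.9497  1.3393  1.733  -0.9686  1.289  -1.8906] [-0.6055  0.5452  1.1251  1.9251 -0.5735  1.0399 -1.3226]
270 [-1.0136  0.5785  0.6307  1.7125 -0.3981  0.982  -1.8061] [-0.5581  0.5006  1.0408  1.923  -0.5103  1.0117 -0.8582]
300 [-0.9436  0.5563  0.5273  1.7078 -0.3287  0.9667 -1.3402] [-0.5133  0.4684  0.9681  1.921  -0.4602  0.9926 -0.382 ]
330 [-0.877   0.5406  0.4317  1.7031 -0.2667  0.9563 -0.8682] [-0.4789  0.4482  0.9152  1.9193 -0.4261  0.9811  0.1091]
```

Run:
```python
from h import *
np.set_printoptions(precision=4,suppress=True)
s=np.load('s.npy');th=s[4];hp=s[2:4]+.135*np.array([np.cos(th),np.sin(th)]);R=down(th+np.pi/2)
p=env.sense()['ee_pos'];env.movel([p[0]+.05,p[1]-.05,.32],rate=.3)
env.reach([*hp,.2],R)
print(env.sense()['ee_pos'],env.sense()['t'])
snap('wrist','w1.png')
for n in('pan_handle','pan_spot','pan'): print(n,[(q['at'],q['score']) for q in tip_of('wrist',n)[:2]])
```

```text
[ 0.467  -0.0416  0.2001] 4.2333
pan_handle [([0.4691, -0.0454, 0.0914], 0.76)]
pan_spot [([0.542, 0.0731, 0.058], 0.6)]
pan [([0.5454, 0.0721, 0.0515], 0.66)]
```

View pics/w1.png

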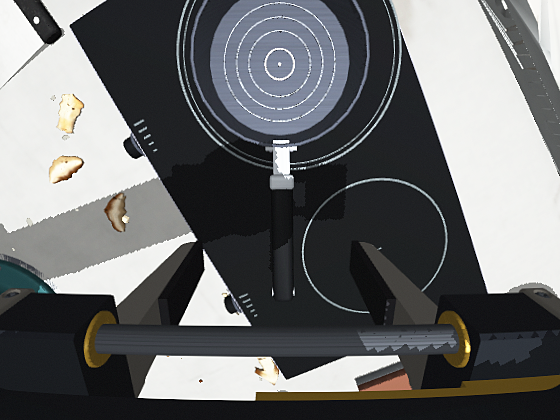

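Wrist view: the handle lies between the open fingers at column ~282 and runs along the view, and the spot is at (280,64). I'll descend, pinch and slide.

```bash
cat >> h.py <<'E'
def wrist_atz(S,uv,z):
    i=viewer.camera_info('wrist');T=np.array(i['T_tool_cam'])
    n=cv2.undistortPoints(np.array(uv,float).reshape(-1,1,2),np.array(i['intrinsics']),np.array(i['dist_coeffs']))[:,0]
    r=np.c_[n[:,0],-n[:,1],-np.ones(len(n))]@(S['tcp_rot']@T[:3,:3]).T; e=S['ee_pos']+S['tcp_rot']@T[:3,3]
    return e+r*((z-e[2])/r[:,2])[:,None]
E
python3 - <<'E'
from h import *
np.set_printoptions(precision=4,suppress=True)
s=np.load('s.npy');th=s[4];R=down(th+np.pi/2)
print('spot wrist',wrist_atz(env.sense(),[[280,64]],.054))
hp=np.array([.4675,-.0435])
env.movel([*hp,.074],R,rate=.1)
S=env.sense();print(S['ee_pos'],S['wrist_force'])
effector.grasp(12); S=env.sense();print(S['gripper_width'],S['grasp_force'],S['wrist_force'],S['ee_pos'])
p0=S['ee_pos'].copy()
env.movel([*(p0[:2]+(s[:2]-s[2:4])*.5),p0[2]],R,rate=.08)
S=env.sense();print(S['t'],S['wrist_force'],S['ee_pos'],S['gripper_width'])
p0[:2]+=s[:2]-s[2:4]
env.movel(p0,R,rate=.08)
S=env.sense();print(S['t'],S['wrist_force'],S['ee_pos'],S['gripper_width'])
snap('top','t2.png');snap('wrist','w2.png')
for c in('top','wrist'):print(c,[(q['at'],q['score']) for n in('pan_spot','pan')for q in tip_of(c,n)[:2]])
t=cv2.imread('pics/t2.png');w=cv2.imread('pics/w2.png')
a=cv2.resize(t[150:250,280:390],None,fx=4,fy=4,interpolation=cv2.INTER_CUBIC)
cv2.imwrite('pics/c2.png',a)
E
```

```text
spot wrist [[0.5393 0.0696 0.054 ]]
[ 0.468  -0.0435  0.0745] [ 0.8823  0.1063 -0.5593]
0.02112352306134168 12.000227272510529 [-0.2405 -0.9612  0.206 ] [ 0.4678 -0.0437  0.074 ]
8.5 [-0.8465  2.2675  2.2777] [ 0.463  -0.1587  0.074 ] 0.02086991104008997
10.0833 [0.058  3.2691 2.9286] [ 0.4584 -0.2735  0.0741] 0.020979762808349133
top [([0.527, -0.1598, 0.0556], 0.67), ([0.5571, 0.317, 0.0753], 0.37), ([0.5258, -0.1563, 0.0528], 0.95)]
wrist [([0.5304, -0.1577, 0.0585], 0.76), ([0.5304, -0.1545, 0.0509], 0.74), ([0.5328, -0.156, 0.0588], 0.28)]
```

View pics/c2.png

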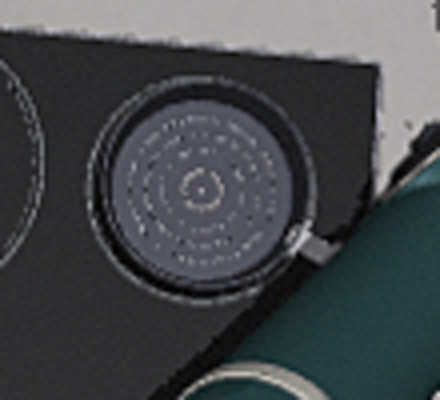

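View pics/w2.png

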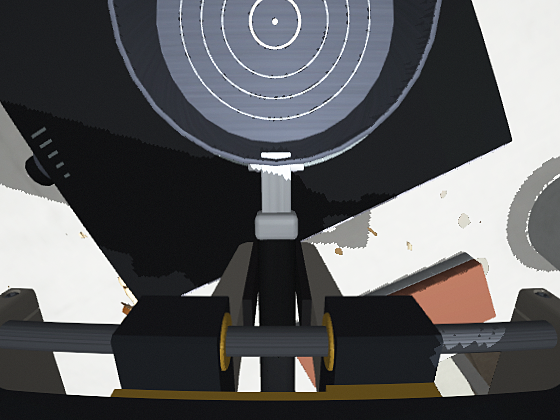

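The pan is centred in the small ring: the spot is at crop (201,190), which is pixel (329.9,197.1), against the cross at (330.1,196.9). I'll let go, rise, re-measure the spot, then look at the probe.

Run:
```python
from h import *
np.set_printoptions(precision=4,suppress=True)
S=env.sense();print('spot wrist',wrist_atz(S,[[275,21]],.054))
effector.release(); env.pause(.3)
p=env.sense()['ee_pos'];env.movel([*p[:2],.3],rate=.2)
S=env.sense();print(S['t'],S['ee_pos'])
w,_=snap('wrist','w3.png');print([(q['at'],q['score']) for q in tip_of('wrist','pan_spot')[:2]])
env.reach([.558,.314,.31],down(np.radians(0)))
S=env.sense();print(S['t'],S['ee_pos'],S['tcp_rot']);np.savez('S4.npz',R=S['tcp_rot'],p=S['ee_pos'])
p,d=snap('wrist','w4.png');np.save('d4.npy',d)
for n in('probe_head_mid','stand','probe'):print(n,[(q['at'],q['score'])for q in tip_of('wrist',n)[:3]])
t,_=snap('top','t3.png');print('top',[(q['at'],q['score']) for n in('pan_spot','pan')for q in tip_of('top',n)[:1]])
print(d[200:420:20,200:380:20])
a=cv2.resize(t[150:250,280:390,::-1],(440,400),interpolation=cv2.INTER_CUBIC)
b=cv2.resize(w[:,:,::-1],(0,0),fx=.64,fy=.64)
```

```text
spot wrist [[ 0.5286 -0.1579  0.054 ]]
13.0833 [ 0.4579 -0.2731  0.299 ]
[([0.5299, -0.1607, 0.0556], 0.79)]
15.3167 [0.5588 0.3122 0.3103] [[ 0.0028  1.      0.0005]
 [ 1.     -0.0028 -0.0003]
 [-0.0003  0.0005 -1.    ]]
probe_head_mid [([0.554, 0.4048, 0.1495], 0.96), ([0.4947, 0.4263, 0.1603], 0.66), ([0.4624, 0.2801, 0.1532], 0.63)]
stand [([0.559, 0.3149, -0.001], 0.71)]
probe [([0.4855, 0.4265, 0.0548], 0.7), ([0.5559, 0.3126, 0.0734], 0.69), ([0.5488, 0.4099, 0.0573], 0.68)]
top [([0.5295, -0.1617, 0.0544], 0.85), ([0.5273, -0.1575, 0.0509], 0.6)]
[[0.496  0.4978 0.4992 0.4962 0.2941 0.4974 0.4982 0.496  0.    ]
 [0.3349 0.5072 0.5094 0.5081 0.5083 0.5064 0.5087 0.5065 0.5083]
 [0.1834 0.471  0.4728 0.4767 0.4816 0.4914 0.4982 0.5176 0.5179]
 [0.1795 0.4719 0.4751 0.4724 0.4736 0.4737 0.4747 0.4736 0.1642]
 [0.4842 0.4829 0.4842 0.4851 0.4845 0.4845 0.4841 0.4836 0.1633]
 [0.4948 0.4944 0.495  0.4949 0.4945 0.495  0.4941 0.4974 0.5533]
 [0.5075 0.5049 0.5075 0.5063 0.5051 0.5067 0.5065 0.5664 0.5655]
 [0.0782 0.0783 0.0789 0.0781 0.077  0.0782 0.0792 0.0777 0.078 ]
 [0.5334 0.5299 0.5315 0.5317 0.5314 0.5304 0.531  0.592  0.5945]
 [0.5437 0.5472 0.5441 0.546  0.5437 0.5446 0.5454 0.6092 0.6083]
 [0.0637 0.063  0.0634 0.0626 0.0643 0.064  0.064  0.0631 0.0642]]
```

View pics/w4.png

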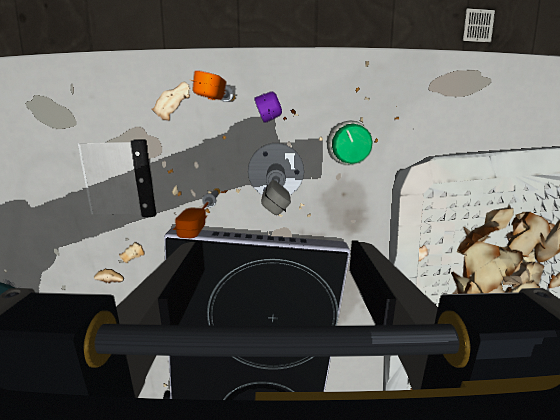

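View pics/w3.png

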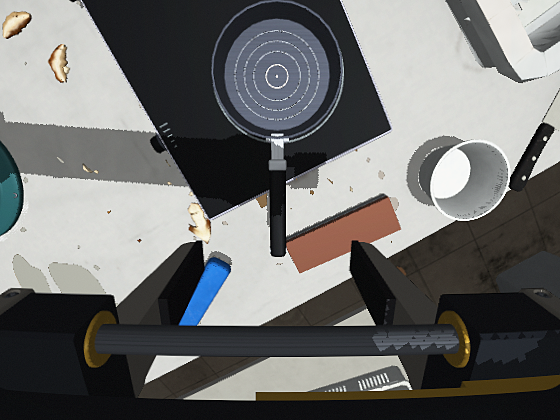

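w3: the pan stands alone in the ring, with the spot at (277,76). w4: the white head is at (277,198) above the stand disc, turned in plan. I'll fit its centre and yaw from the depth data.

Run:
```python
from h import *
np.set_printoptions(precision=4,suppress=True)
f=np.load('S4.npz');R,p=f['R'],f['p'];d=np.load('d4.npy')
i=viewer.camera_info('wrist');T=np.array(i['T_tool_cam'])
v,u=np.mgrid[150:230,235:320];n=cv2.undistortPoints(np.stack([u,v],-1).reshape(-1,1,2).astype(float),i['intrinsics'],i['dist_coeffs'])[:,0]
D=d[150:230,235:320].reshape(-1,1)
P=(np.c_[n[:,0],-n[:,1],-np.ones(len(n))]*D)@(R@T[:3,:3]).T+p+R@T[:3,3]
m=(P[:,2]>.13)&(P[:,2]<.22)&(np.hypot(P[:,0]-.559,P[:,1]-.314)<.04);Q=P[m];print(len(Q),Q[:,2].max())
for z0 in(.185,.19,.193):
    q=Q[Q[:,2]>z0];r=cv2.minAreaRect((q[:,:2]*1000).astype(np.float32));print(z0,len(q),r,q.mean(0))
print('all',cv2.minAreaRect((Q[:,:2]*1000).astype(np.float32)))
# top of tube/collar
w=cv2.imread('pics/w4.png')[150:235,230:330];w=cv2.resize(w,None,fx=6,fy=6,interpolation=cv2.INTER_CUBIC);cv2.imwrite('pics/c4.png',w)
print('spot from w3',wrist_atz(dict(ee_pos=np.array([.4579,-.2731,.299]),tcp_rot=down(np.load('s.npy')[4]+np.pi/2)),[[277,76]],.054))
```

```text
706 0.19880510701587484
0.185 524 ((556.4306640625, 313.4953918457031), (20.76611328125, 26.184123992919922), 52.53524398803711) [0.5563 0.3152 0.1943]
0.19 475 ((556.347412109375, 313.52838134765625), (20.71680450439453, 25.82550811767578), 52.540802001953125) [0.5563 0.3147 0.195 ]
0.193 402 ((556.491943359375, 313.4499206542969), (20.708677291870117, 25.48884391784668), 53.266849517822266) [0.5567 0.3143 0.1956]
all ((556.3615112304688, 313.4838562011719), (20.81867218017578, 26.275169372558594), 50.24992370605469)
spot from w3 [[ 0.5292 -0.1576  0.054 ]]
```

View pics/c4.png

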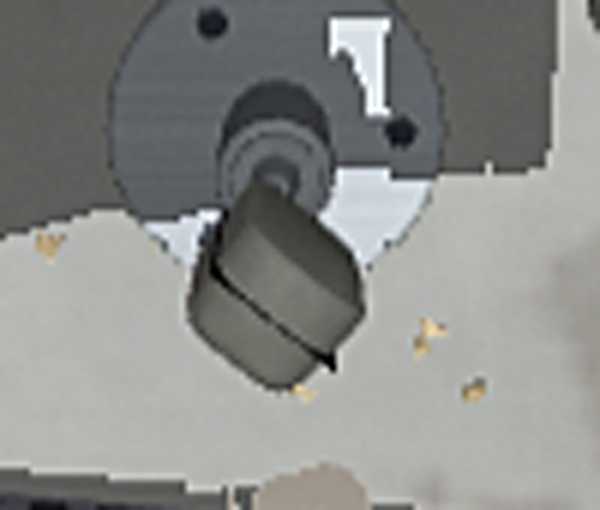

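Head: centre (0.5564, 0.3135), 20.7 × 26 mm, closing axis at 52.5°. I'll grip across the 21 mm side, lift it out and carry it over the spot.

Run:
```python
from h import *
np.set_printoptions(precision=4,suppress=True)
R=down(np.radians(52.5)); xy=[.5564,.3135]
env.reach([*xy,.29],R)
env.movel([*xy,.151],R,rate=.12)
S=env.sense();print(S['t'],S['ee_pos'],S['wrist_force'])
effector.grasp(20);S=env.sense();print(S['gripper_width'],S['grasp_force'],S['ee_pos'],S['wrist_force'])
env.movel([*xy,.275],R,rate=.1)
S=env.sense();print(S['t'],S['gripper_width'],S['grasp_force'],S['wrist_force'])
sp=[.529,-.1585]
env.movel([*sp,.275],R,rate=.2);env.pause(.5)
S=env.sense();print(S['t'],S['ee_pos'],S['tcp_rot'],S['wrist_force'],S['gripper_width'])
env.movel([*sp,.205],R,rate=.06);env.pause(.4)
S=env.sense();print(S['t'],S['ee_pos'],S['wrist_force'])
for c in('side','top','wrist'):
    p,d=snap(c,c+'5.png')
    for n in('foot_face','probe_head_mid','probe','pan_spot'):print(c,n,[(q['at'],round(q['score'],2))for q in tip_of(c,n)[:4] if q['at'][1]<0])
a=cv2.resize(cv2.imread('pics/side5.png')[150:230,220:320],(400,320),interpolation=cv2.INTER_CUBIC)
b=cv2.resize(cv2.imread('pics/wrist5.png'),(400,300))
cv2.imwrite('pics/c5.png',np.vstack([a,b])[:600])
```

```text
17.8 [0.5569 0.3138 0.1519] [-0.2353  0.2958 -0.3733]
0.020442522513211967 19.96760976195219 [0.5564 0.3135 0.151 ] [ 0.6904  0.4422 -0.055 ]
20.2583 0.020787099466496442 19.967583974175795 [-0.5526 -0.6284 -0.5703]
23.275 [ 0.529  -0.1585  0.275 ] [[-0.7934  0.6087  0.    ]
 [ 0.6087  0.7934  0.    ]
 [-0.      0.     -1.    ]] [ 0.3908  0.1915 -0.7711] 0.020768337562504968
24.9917 [ 0.529  -0.1585  0.2051] [-0.0923  0.5794 -0.434 ]
side foot_face []
side probe_head_mid [([0.5309, -0.1592, 0.2262], 0.6)]
side probe [([0.5266, -0.1566, 0.1248], 0.67)]
side pan_spot [([0.5304, -0.153, 0.0549], 0.88), ([0.529, -0.1613, 0.0512], 0.64), ([0.5057, -0.043, 0.0008], 0.41)]
top foot_face [([0.4569, -0.2708, 0.0923], 0.64)]
top probe_head_mid []
top probe [([0.5049, -0.0372, 0.0009], 0.74)]
top pan_spot [([0.5321, -0.1571, 0.0582], 0.6)]
wrist foot_face [([0.533, -0.1542, 0.0689], 0.54)]
wrist probe_head_mid [([0.5275, -0.1603, 0.2214], 0.61)]
wrist probe [([0.5295, -0.156, 0.1295], 0.73)]
wrist pan_spot [([0.5291, -0.1594, 0.0574], 0.61)]
```

View pics/c5.png

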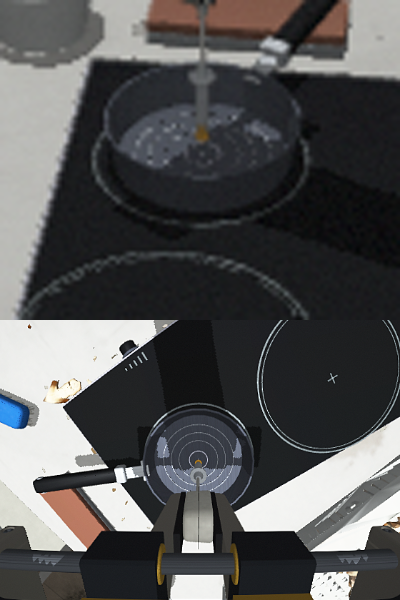

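The probe hangs upright, with its foot just above the innermost ring in both views. I'll press down in steps and watch the force.

Run:
```python
from h import *
np.set_printoptions(precision=3,suppress=True)
R=down(np.radians(52.5));sp=[.529,-.1585]
def F():
    a=[]
    for _ in range(8): env.pause(.04);a.append(env.sense()['wrist_force'])
    return np.mean(a,0)
f0=F();print(f0)
for z in(.196,.192,.190,.188,.186,.184):
    env.movel([*sp,z],R,rate=.03);f=F()-f0;S=env.sense();print(z,S['ee_pos'][2],f,S['t'])
    if f[2]>2.7:break
p,_=snap('wrist','w6.png');snap('side','s6.png')
print([(q['at'],q['score'])for c in('wrist','side') for n in('pan_spot','pan','foot_face') for q in tip_of(c,n)[:2]])
a=cv2.resize(cv2.imread('pics/s6.png')[160:210,240:300],(480,400),interpolation=cv2.INTER_CUBIC)
b=cv2.resize(cv2.imread('pics/w6.png')[100:300,180:380],(400,400),interpolation=cv2.INTER_CUBIC)
cv2.imwrite('pics/c6.png',np.hstack([a[:,:400],b]))
```

```text
[ 0.028 -0.217 -0.742]
0.196 0.19611004008261004 [ 0.128  0.099 -0.021] 26.8583
0.192 0.19206680619467015 [0.078 0.056 0.031] 27.475
0.19 0.18997342684228155 [0.297 0.173 0.072] 28.0583
0.188 0.18810143608577976 [0.194 0.018 0.932] 28.6417
0.186 0.18605355139537497 [0.312 0.298 1.908] 29.225
0.184 0.1840631780124327 [0.559 0.354 2.884] 29.8083
[([0.5323, -0.1571, 0.0567], 0.66), ([0.5332, -0.1579, 0.0486], 0.85), ([0.5325, -0.1574, 0.0536], 0.51), ([0.5299, -0.1518, 0.0554], 0.73), ([0.5304, -0.1626, 0.0518], 0.63), ([0.5288, -0.1583, 0.204], 0.71)]
```

View pics/c6.png

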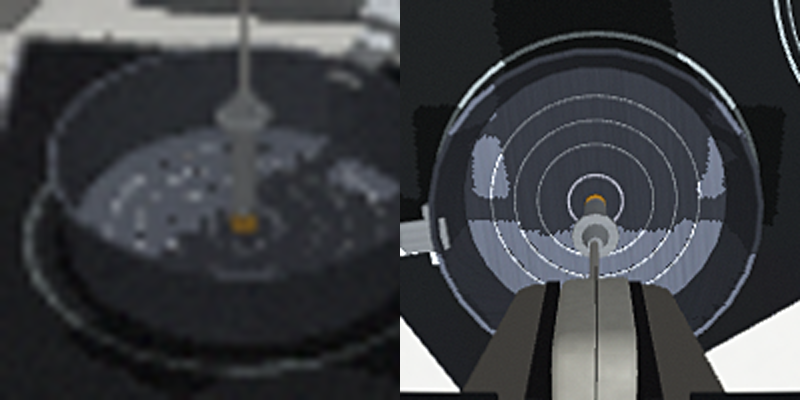

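The foot sits in the middle of the innermost ring: foot at about (596,203) in the right panel, ring centre at (596,201). The force is 2.9 N, about half the foot's travel. I'm handing in.

```bash
python3 -c "
from h import *
print(workorder.finish_job())"
```

```text
the job is handed in; nothing more can be done
None
```

I handed the job in at about 30 s: the pan stands let go in the small ring, and the thermometer is held upright on the centre spot at about 2.9 N (about 6 mm of foot travel by the spring rate). The hand-in returned no verdict, and I viewed 12 pictures, two over the limit of 10.

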